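Pack the stitching tray at the leather bench

TASK

Pack the stitching kit into the plywood tray: set the big full thread cone, the small full thread spool, the needle case and the bar of beeswax each the right way up and right down into the recess cut to its shape and size, without dropping them. The empty thread cone and the cork sanding block are not part of the kit: leave them where they are on the bench.

Things in the scene. Friction and masses are not known exactly. Their poses are not given: they have to be found in the camera images.
- cone_mid (a point): Big full thread cone standing upright: green plastic base flange 56 mm across and 5 mm thick, black thread wound 46 mm across (plain cylinder) from 5 to 60 mm up, green cap 20 mm across to 70 mm. The point is on its axis, half-way up (35 mm above its underside); z is its axis, up. About 120 g.
- spool_mid (a point): Small full thread spool standing upright: green base flange 40 mm across and 5 mm thick, off-white linen thread wound 32 mm across (plain cylinder) from 5 to 40 mm up, green cap 14 mm across to 48 mm. The point is on its axis, half-way up (24 mm above its underside); z up. About 40 g.
- needle_mid (a point): Needle case standing upright: slim bare-aluminium tube 24 mm across, with a ringed screw cap 26 mm across over its top 16 mm; 58 mm tall. The point is on its axis, half-way up (29 mm above its underside); z up. About 50 g.
- wax_mid (a point): Bar of beeswax lying flat: honey-coloured, rounded edges, 60 mm (its x) by 36 mm (its y) by 28 mm high, two thin thread grooves along its top. The point is its centre (14 mm above its underside); z up. About 60 g.
- empty_mid (a point): Empty thread cone, not part of the kit: the same green base flange of 56 mm and height of 70 mm as the big full cone but with no thread, only a bare green tube 26 mm across at the foot and 20 mm at the top, with a 23 mm lip. Stands upright; the point is on its axis, half-way up (35 mm).
- block_mid (a point): Sanding block, not part of the kit: cork, 90 mm (its x) by 55 mm (its y) by 35 mm high, with dark sandpaper around its lower part; clearly bigger than the wax bar. Loose, lies flat; the point is its centre (17.5 mm up).
- bay_cone_floor (a point): Square plywood insert, 86 mm, with a round recess 70 mm across, the largest round one, for the big thread cone, 8 mm deep, grey felt floor 9 mm above the bench. One of four (centres 88 mm apart, in any order) filling the fixed low tray, 196 mm square; insert tops are 17 mm, tray rims 20 mm above the bench. The point is the centre of the recess floor; z up, x, y along the insert's edges.
- bay_spool_floor (a point): Square plywood insert, 86 mm, with a round recess 54 mm across, the middle-sized round one, for the small thread spool, 8 mm deep, grey felt floor 9 mm above the bench. One of four (centres 88 mm apart, in any order) filling the fixed low tray, 196 mm square; insert tops are 17 mm, tray rims 20 mm above the bench. The point is the centre of the recess floor; z up, x, y along the insert's edges.
- bay_needle_floor (a point): Square plywood insert, 86 mm, with a round recess 40 mm across, the smallest, for the needle case, 8 mm deep, grey felt floor 9 mm above the bench. One of four (centres 88 mm apart, in any order) filling the fixed low tray, 196 mm square; insert tops are 17 mm, tray rims 20 mm above the bench. The point is the centre of the recess floor; z up, x, y along the insert's edges.
- bay_wax_floor (a point): Square plywood insert, 86 mm, with an oblong recess 74 mm (along x) by 50 mm (along y), for the beeswax bar laid flat, 8 mm deep, grey felt floor 9 mm above the bench. One of four (centres 88 mm apart, in any order) filling the fixed low tray, 196 mm square; insert tops are 17 mm, tray rims 20 mm above the bench. The point is the centre of the recess floor; z up, x, y along the insert's edges. The bar's length goes along x, either way round.
Mind the look-alikes: they are no part of the job. Leave any blue or red look-alike of the part that bears cone_mid alone.

How it is judged:
At the end, for the whole second after the job is handed in: The cone, spool, needle case and wax bar each sit at rest and upright (wax bar flat), within 7 degrees, on the floor of the recess cut for them (height within 4 mm, centre within 12 mm of the recess centre); the empty cone and the sanding block are within 30 mm of where they began (horizontal distance between cone_mid and bay_cone_floor below 0.012 m and z of cone_mid in the frame of bay_cone_floor between 0.031 and 0.039 m and angle between each of cone_mid, spool_mid, needle_mid, wax_mid's own z axis and vertical below 0.12 rad and linear speed of each of cone, spool, needle, wax below 0.02 m/s and horizontal distance between spool_mid and bay_spool_floor below 0.012 m and z of spool_mid in the frame of bay_spool_floor between 0.02 and 0.028 m and horizontal distance between needle_mid and bay_needle_floor below 0.012 m and z of needle_mid in the frame of bay_needle_floor between 0.025 and 0.033 m and horizontal distance between wax_mid and bay_wax_floor below 0.012 m and z of wax_mid in the frame of bay_wax_floor between 0.01 and 0.018 m and distance of each of empty_mid, block_mid from where it was at the start of the episode below 0.03 m); the robot touches nothing.
It fails at once if the empty cone or the sanding block is moved more than 30 mm from its place (not (distance of empty_mid from where it was at the start of the episode below 0.03 m) or not (distance of block_mid from where it was at the start of the episode below 0.03 m)).
It fails at once if one of the kit's things is dropped or thrown (faster than 0.8 m/s while not held, as after a fall of more than 30 mm) ((linear speed of cone above 0.8 m/s and contact force between the fingers and cone below 0.05 N) or (linear speed of spool above 0.8 m/s and contact force between the fingers and spool below 0.05 N) or (linear speed of needle above 0.8 m/s and contact force between the fingers and needle below 0.05 N) or (linear speed of wax above 0.8 m/s and contact force between the fingers and wax below 0.05 N)).
It also fails if it takes over 106 s, if anything falls off the work surface, if the arm or the gripper's body presses on something with over 40 N, if the wrist force passes 120 N, or if a joint passes its speed limit or range.

ROBOT

A 7-joint arm with a two-finger parallel gripper is mounted at the origin on the work surface. World frame = base frame: x ahead of the robot, y to its left, z up, the work surface at z = 0. Lengths are in m, angles in rad, forces in N, time in s.
With the tool pointing down it reaches from about 0.425 to 0.95 m from the base axis. Payload 4.7 kg.
Tool frame: the origin (TCP) lies between the finger pads; the fingertips stand 25 mm ahead of it and the grasp point (between the pads) lies 6 mm ahead of it; x points along the fingers, z is the direction in which the jaws open and shut, and the axes are right-handed (so a half turn about x gives the same grasp; the last joint's range is limited). The gripper opens to 85 mm and grips with 20 to 120 N. Pads are 22 mm wide; open, the fingers measure 114 mm over their backs; the gripper's body (76 mm by 85 mm) begins 54 mm behind the grasp point. The pads swing forward as they close: fully open they stand 13 mm farther back than shut.
Start: joints at [-1.209, 0.469, -0.049, 1.532, 0.024, 1.141, -0.082], TCP at [0.257, 0.624, 0.256] pointing down, gripper open.
Joint ranges: [-2.59, 2.59], [-0.33, 1.99], [-1.39, 1.29], [0.1, 2.45], [-1.04, 4.18], [0.21, 1.99], [-2.66, 2.66]. Speed limits (rad/s): [2.57, 2.57, 3.14, 3.14, 3.14, 3.14, 3.14].

INTERFACE

Orientations are given as a 3x3 rotation matrix whose columns are the frame's x, y, z axes.
In Python, from rig import * gives the robot as it stands. Calls block until the motion is done:
- movep(position, orientation): joint-space move of the TCP to a pose.
- move_l(position, attitude=None, feed=0.15, until_force=None): straight line of the TCP; attitude=None keeps the orientation; feed is the mean speed in m/s. With until_force (N) it stops when the force on the tool has changed by that much, and returns True; else False.
- move_joints(angles): joint-space move.
- command_gripper(opening, newtons=None): finger opening in m; newtons is the grip in N (None keeps the last); returns when the fingers have stopped.
- sleep(seconds).
- inverse_kinematics(position, orientation): joint angles nearest the present ones, or None.
- sense(): the state.
- camera(name): name is "scene" or "top" or "wrist"; returns (picture, depth): 384x512x3 uint8, red, green, blue; 384x512 float32, m along the optical axis (not along the pixel's ray), 0 where there is no reading.
- camera_params(name): a dict with "K" (3x3 intrinsics, pixels), "position" and "rotation" of the camera in the world; the wrist camera has in their place "tool_from_camera" (4x4, takes a point from camera to tool coordinates, whose origin is the TCP and whose axes are the tool frame's). Camera axes: x right, y down, z forward; pixel columns grow to the right and rows downward; lengths in m; the calibration is good to about 2 mm. The wrist camera is an equidistant fisheye: a pixel r from the principal point sees the ray r / f radians off the axis. A picture is of the moment at which its call begins: read the wrist's pose just before it. camera_params takes no time and is no camera call.
A pose or a line that the arm cannot do raises Unreachable and nothing moves.
- finish_job(): hands the job in, once; it reports no verdict.
The state is a dict: "time_s": time; "joint_pos": joint angles; "qd": joint speeds; "joint_efforts": joint torques, N m; "position": TCP position; "tcp_rot": TCP orientation; "wrist_force": force on the tool from outside, world axes, zero at the start; "ft_torque": the same for the moment, N m; "finger_gap": finger opening in m.
Only numpy, scipy, OpenCV 4.12 (cv2) and the standard library are available. Lean on these libraries where they do the work, as an engineer would, in place of code of your own. Each camera call takes 0.05 s, during which the arm holds its last target.

## Working session

There is one attempt and no reset: what is moved stays moved. The work goes in short steps, each a Python script; the robot and the scene stay as the last script left them, time stands still between calls to the robot, and variables do not carry over. Pictures are saved under pics/ and viewed, and the job is handed in when it is done.

```bash
ls; mkdir -p pics; python3 - <<'E'
from rig import *
import cv2, numpy as np
s=sense();print(s)
for n in ("scene","top","wrist"):
    p,d=camera(n); cv2.imwrite(f"pics/{n}0.png",p[:,:,::-1]); np.savez(f"{n}0.npz",p=p,d=d); print(n,camera_params(n))
E
```

```text
pics
{'time_s': 0.0, 'joint_pos': array([-1.20886705,  0.4694848 , -0.04857253,  1.53371219,  0.02408666,
        1.14097732, -0.08229978]), 'qd': array([ 0.00079838,  0.0010812 ,  0.00106237,  0.00146759, -0.00154484,
       -0.00108394, -0.00018307]), 'joint_efforts': array([ 5.54402759e-04, -5.10311043e+01, -4.64660057e-02, -2.37713760e+01,
        1.07041950e-02,  7.71189487e-03, -5.20351591e-06]), 'position': array([0.25693749, 0.6236041 , 0.25522432]), 'tcp_rot': array([[-6.94530590e-04, -9.24596028e-01,  3.80948424e-01],
       [-1.87194766e-03,  3.80949051e-01,  9.24594136e-01],
       [-9.99998007e-01, -7.09566001e-05, -1.99537614e-03]]), 'wrist_force': array([-0.43437268,  0.77634781,  0.33519873]), 'ft_torque': array([ 0.01415134, -0.01765718,  0.00316948]), 'finger_gap': 0.08498097002310803}
scene {'K': array([[408.27704917,   0.        , 257.57117189],
       [  0.        , 408.27704917, 197.53578141],
       [  0.        ,   0.        ,   1.        ]]), 'position': array([1.25171076, 0.5697884 , 0.76165489]), 'rotation': array([[-0.61586504,  0.45091311, -0.64605543],
 
[... 344 characters left out ...]
.28237175e-03, -9.81858022e-01,  1.89603836e-01],
       [-9.99956254e-01, -5.20995825e-04,  9.33909365e-03],
       [-9.07088121e-03, -1.89616857e-01, -9.81816259e-01]])}
wrist {'K': array([[297.31863964,   0.        , 257.71181052],
       [  0.        , 297.31863964, 195.8564162 ],
       [  0.        ,   0.        ,   1.        ]]), 'tool_from_camera': array([[-9.82696738e-04, -2.92801334e-01,  9.56172795e-01,
        -1.17262101e-01],
       [ 2.18308776e-04, -9.56173296e-01, -2.92801263e-01,
         7.40591775e-02],
       [ 9.99999493e-01, -7.89939335e-05,  1.00354948e-03,
         3.14417845e-04],
       [ 0.00000000e+00,  0.00000000e+00,  0.00000000e+00,
         1.00000000e+00]])}
```

View pics/top0.png

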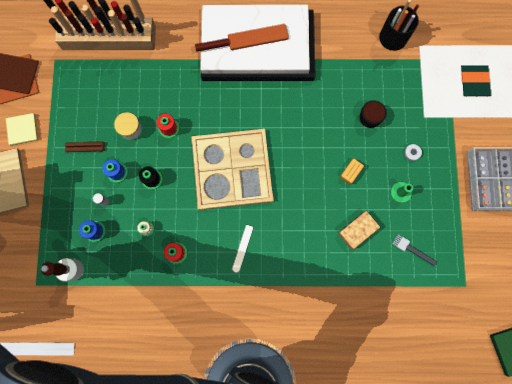

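View pics/scene0.png

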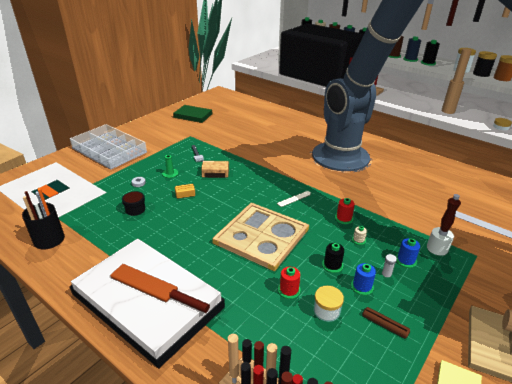

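View pics/wrist0.png

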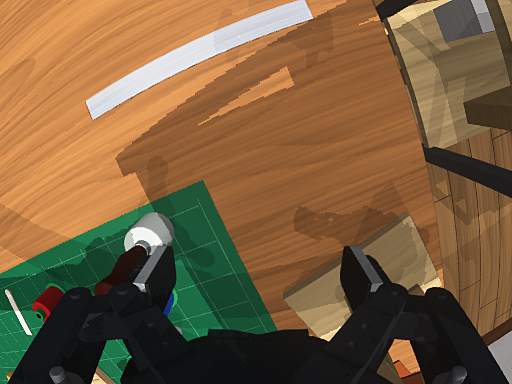

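```bash
cat > h.py <<'E'
import numpy as np, cv2
from rig import *
def cloud(n,p=None,d=None):
    P=camera_params(n);K=P["K"]
    v,u=np.mgrid[:d.shape[0],:d.shape[1]]
    c=np.stack([(u-K[0,2])/K[0,0]*d,(v-K[1,2])/K[1,1]*d,d],-1)
    return c@P["rotation"].T+P["position"]
def ray(n,u,v,z):
    P=camera_params(n);K=P["K"]
    r=P["rotation"]@np.array([(u-K[0,2])/K[0,0],(v-K[1,2])/K[1,1],1])
    return P["position"]+r*(z-P["position"][2])/r[2]
E
python3 - <<'E'
from h import *
f=np.load("top0.npz");p,d=f["p"],f["d"]
X=cloud("top",p,d)
np.save("Xtop.npy",X)
for n,(u,v) in dict(cone=(149,177),spool=(145,228),needle=(99,199),wax=(352,171),block=(360,230),empty=(402,190),bc=(216,187),bs=(214,154),bn=(246,150),bw=(250,181),blue1=(113,170)).items():
    w=X[v-22:v+23,u-22:u+23].reshape(-1,3)
    print(n,X[v,u].round(4),'max z',w[:,2].max().round(4))
big=cv2.resize(p[110:270,75:285,::-1],None,fx=3.8,fy=3.75,interpolation=cv2.INTER_CUBIC);cv2.imwrite("pics/crop1.png",big)
E
```

```text
cone [0.5128 0.2558 0.067 ] max z 1.2992
spool [0.3854 0.2645 0.0484] max z 1.2992
needle [0.4576 0.3818 0.059 ] max z 1.2992
wax [ 0.5376 -0.2659  0.0246] max z 1.2992
block [ 0.3825 -0.2788  0.0345] max z 1.2992
empty [ 0.4834 -0.3871  0.0466] max z 1.2992
bc [0.4975 0.0905 0.0104] max z 1.2992
bs [0.5874 0.0975 0.0086] max z 1.2992
bn [0.5992 0.0121 0.0058] max z 1.2992
bw [0.5135 0.001  0.0108] max z 1.2992
blue1 [0.5318 0.3494 0.0628] max z 1.2992
```

View pics/crop1.png

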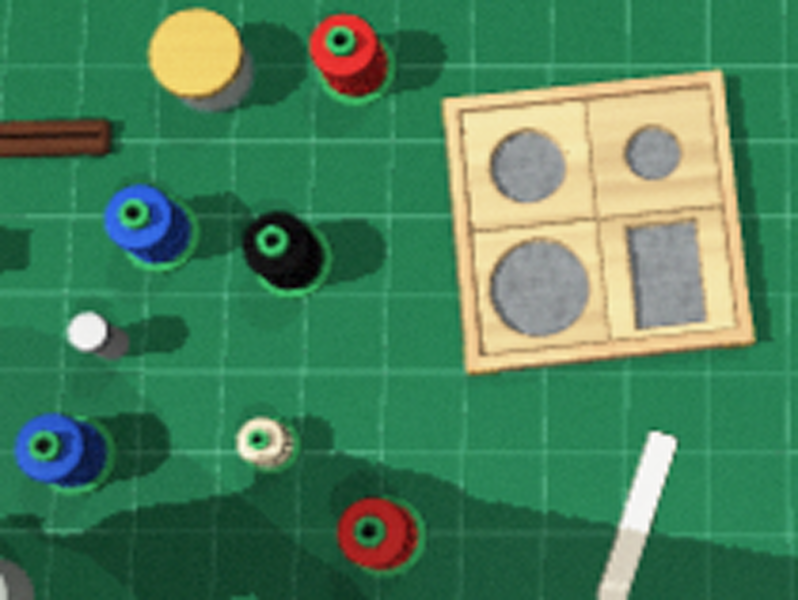

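```bash
python3 - <<'E'
from h import *
f=np.load("top0.npz");p=f["p"];X=np.load("Xtop.npy")
hsv=cv2.cvtColor(p,cv2.COLOR_RGB2HSV)
H,S,V=[hsv[...,i].astype(int) for i in range(3)]
# felt
m=((S<50)&(V>80)&(V<190)).astype(np.uint8); roi=np.zeros_like(m);roi[125:212,190:275]=1
n,l,st,c=cv2.connectedComponentsWithStats(m*roi)
for i in range(1,n):
    if st[i,4]>60: 
        print("felt",st[i],c[i].round(1),ray("top",*c[i],.009).round(4))
        if 1:
            cn=cv2.findContours((l==i).astype(np.uint8),0,2)[0][0][:,0]
            w=np.array([ray("top",*q,.009)[:2] for q in cn],np.float32); r=cv2.minAreaRect(w); print("   rect",np.round(r[0],4),np.round(r[1],4),r[2])
# tray outline
m=((H<25)&(S>40)&(V>120)).astype(np.uint8)|m; m=cv2.morphologyEx(m*roi,cv2.MORPH_CLOSE,np.ones((5,5)))
cn=max(cv2.findContours(m,0,2)[0],key=cv2.contourArea)[:,0]
w=np.array([ray("top",*q,.02)[:2] for q in cn],np.float32);print("tray",cv2.minAreaRect(w))
# wax, block
for nm,(u,v),z in (("wax",(352,171),.024),("block",(360,230),.03)):
    s=np.s_[v-25:v+26,u-25:u+26]
    mm=((H<30)&(S>60)&(V>90)).astype(np.uint8)[s]; mm=(mm>0)
    n,l,st,c=cv2.connectedComponentsWithStats(mm.astype(np.uint8)); i=l[25,25]
    cn=max(cv2.findContours((l==i).astype(np.uint8),0,2)[0],key=cv2.contourArea)[:,0]+[u-25,v-25]
    w=np.array([ray("top",*q,z)[:2] for q in cn],np.float32);print(nm,cv2.minAreaRect(w))
# caps
for nm,(u,v),z in (("cone",(146,174),.07),("spool",(143,227),.048),("empty",(409,189),.07)):
    s=np.s_[v-10:v+11,u-10:u+11]; pass
big=cv2.resize(p[155:245,80:185,::-1],None,fx=6,fy=6,interpolation=cv2.INTER_CUBIC);cv2.imwrite("pics/crop2.png",big)
for nm,rc,z in (("needle",(190,207,90,108),.058),):
    a,b,cc,dd=rc; mm=((V>185)&(S<60))[a:b,cc:dd]; q=np.argwhere(mm).mean(0); print(nm,mm.sum(),q,ray("top",q[1]+cc,q[0]+a,z))
    k=X[a:b,cc:dd].reshape(-1,3);k=k[(k[:,2]>.045)&(k[:,2]<.08)];print(k.mean(0),len(k))
for nm,rc,lo,hi in (("cone",(160,192,132,165),.052,.08),("spool",(215,240,133,156),.034,.06)):
    a,b,cc,dd=rc;k=X[a:b,cc:dd].reshape(-1,3);k=k[(k[:,2]>lo)&(k[:,2]<hi)];print(nm,k.mean(0),(k.max(0)+k.min(0))/2,k.max(0)-k.min(0),len(k))
E
```

```text
felt [205 145  19  19 272] [213.6 154.3] [0.5864 0.0985 0.009 ]
   rect [0.5873 0.0974] [0.0496 0.0481] 1.1845098733901978
felt [240 145  14  13 144] [246.4 150.8] [0.5961 0.0109 0.009 ]
   rect [0.5956 0.0107] [0.0331 0.0348] 0.0029881803784519434
felt [240 169  21  29 473] [249.9 183. ] [0.5084 0.0013 0.009 ]
   rect [0.5086 0.0013] [0.0716 0.0473] 6.236363410949707
felt [204 175  26  25 494] [216.7 186.6] [0.4988 0.0889 0.009 ]
   rect [0.499  0.0888] [0.0644 0.0654] 64.31803894042969
tray ((0.5460231304168701, 0.049231819808483124), (0.19819730520248413, 0.19588148593902588), 6.265996932983398)
wax ((0.5378497838973999, -0.26505687832832336), (0.03638157621026039, 0.06429535150527954), 53.90955352783203)
block ((0.38338443636894226, -0.27690544724464417), (0.05644472315907478, 0.09465464949607849), 38.88459777832031)
needle 75 [7.84       7.30666667] [0.46072209 0.38665    0.058     ]
[0.4603972  0.38428259 0.05749769] 96
cone [0.51989737 0.26068853 0.06206694] [0.52125303 0.26203493 0.06400115] [0.04499843 0.04393268 0.02328825] 256
spool [0.38874142 0.2698255  0.04171414] [0.38899055 0.27019125 0.04407226] [0.03117137 0.02953462 0.01921381] 123
```

View pics/crop2.png

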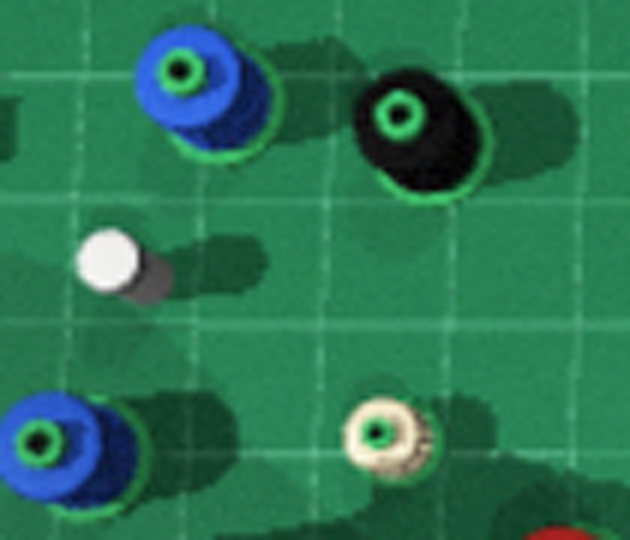

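```bash
python3 - <<'E'
from h import *
for nm,u,v,z in (("cone",146,173.7,.07),("spool",142.3,226.5,.048),("needle",97.4,197.8,.058)):
    print(nm,ray("top",u,v,z).round(4))
f=np.load("scene0.npz");p=f["p"]
cv2.imwrite("pics/s2.png",cv2.resize(p[190:310,210:440,::-1],None,fx=3.4,fy=3.4,interpolation=cv2.INTER_CUBIC))
E
```

```text
cone [0.5207 0.2631 0.07  ]
spool [0.3893 0.2716 0.048 ]
needle [0.4608 0.3864 0.058 ]
```

View pics/s2.png

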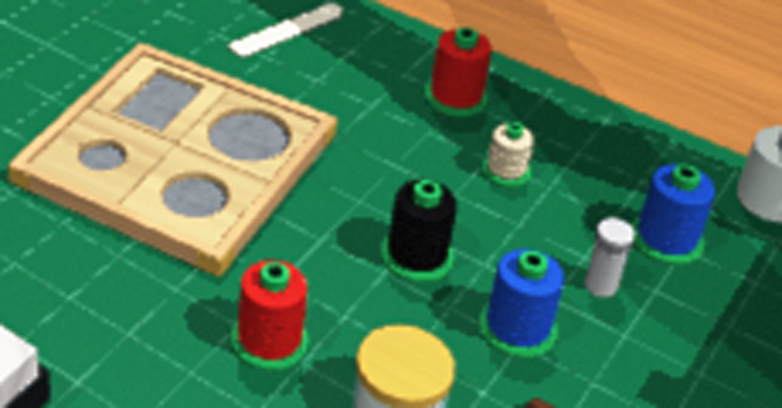

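```bash
cat >> h.py <<'E'
def R(yaw):
    c,s=np.cos(yaw),np.sin(yaw)
    return np.array([[0,-s,c],[0,c,s],[-1,0,0.]])
def best(pos,yaws):
    q0=sense()["joint_pos"];o=[]
    for y in yaws:
        for k in (0,np.pi):
            q=inverse_kinematics(pos,R(y+k))
            if q is not None: o.append((np.abs(np.array(q)-q0).max()+max(0,abs(q[6])-2.2)*9,y+k))
    print([(round(a,2),round(b,2)) for a,b in o]); return min(o)[1]
def pick(xy,yaws,ztcp,open_,force,zt=0.18):
    y=best([*xy,zt],yaws)
    command_gripper(open_)
    movep([*xy,zt],R(y)); t=sense()["time_s"]
    move_l([*xy,ztcp+.03],R(y),feed=.25)
    hit=move_l([*xy,ztcp],R(y),feed=.06,until_force=12)
    command_gripper(0.0,force)
    s=sense();print("pick",hit,s["position"].round(4),"gap",round(s["finger_gap"],4),"t",s["time_s"])
    move_l([*xy,zt],R(y),feed=.2)
    s=sense();print("lifted gap",round(s["finger_gap"],4),"F",s["wrist_force"].round(2),"t",s["time_s"]); return y
def place(xy,yaws,ztcp,rel,zt=0.18):
    y=best([*xy,zt],yaws)
    movep([*xy,zt],R(y))
    move_l([*xy,ztcp+.02],R(y),feed=.2)
    hit=move_l([*xy,ztcp-.003],R(y),feed=.03,until_force=5)
    s=sense();print("place",hit,s["position"].round(4),"exp z",ztcp,"F",s["wrist_force"].round(2),"gap",s["finger_gap"])
    command_gripper(rel); 
    move_l([*xy,zt],R(y),feed=.2); print("t",sense()["time_s"])
BC=(.4982,.0885);BS=(.5857,.0981);BN=(.5951,.0106);BW=(.5078,.001);TY=np.deg2rad(6.2)
def shot(n,f):
    p,d=camera(n);cv2.imwrite(f"pics/{f}.png",p[:,:,::-1]);return p,d
E
python3 - <<'E'
from h import *
for nm,u,v,z in (("cone",428,186,.07),("spool",515,127,.048),("needle",616,230,.058)):
    print(nm,ray("scene",u/3.4+209.5,v/3.4+189.5,z).round(4))
for nm,xy,ys in (("cone",(.5205,.2625),[0,.1,-.2]),("spool",(.389,.271),[0,.8,1.57]),("needle",(.4605,.386),[1.57,1.3]),("wax",(.538,-.265),[np.deg2rad(53.9)]),("BC",BC,[0,1.57,.8]),("BS",BS,[0,1.57]),("BN",BN,[0,1.57]),("BW",BW,[TY+np.pi/2])):
    print(nm,end=' ');best([*xy,.18],ys);best([*xy,.035],ys)
E
```

```text
cone [0.5191 0.2596 0.07  ]
spool [0.3889 0.2697 0.048 ]
needle [0.4619 0.3847 0.058 ]
cone [(np.float64(0.43), 0), (np.float64(4.89), 3.14), (np.float64(0.44), 0.1), (np.float64(5.79), 3.24), (np.float64(0.49), -0.2), (np.float64(3.09), 2.94)]
[(np.float64(0.52), 0), (np.float64(3.49), 3.14), (np.float64(0.52), 0.1), (np.float64(4.3), 3.24), (np.float64(0.51), -0.2), (np.float64(2.23), 2.94)]
spool [(np.float64(0.56), 0), (np.float64(3.67), 3.14), (np.float64(0.55), 0.8), (np.float64(5.34), 3.94), (np.float64(0.95), 1.57), (np.float64(1.98), 4.71)]
[(np.float64(0.66), 0), (np.float64(2.22), 3.14), (np.float64(0.66), 0.8), (np.float64(2.08), 3.94), (np.float64(0.91), 1.57), (np.float64(1.73), 4.71)]
needle [(np.float64(0.86), 1.57), (np.float64(1.97), 4.71), (np.float64(0.61), 1.3), (np.float64(2.99), 4.44)]
[(np.float64(0.83), 1.57), (np.float64(1.82), 4.71), (np.float64(0.6), 1.3), (np.float64(2.05), 4.44)]
wax [(np.float64(1.8), np.float64(0.94)), (np.float64(1.16), np.float64(4.08))]
[(np.float64(1.8), np.float64(0.94)), (np.float64(0.98), np.float64(4.08))]
BC [(np.float64(0.59)
[... 155 characters left out ...]
0), (np.float64(6.78), 3.14), (np.float64(1.44), 1.57), (np.float64(1.31), 4.71), (np.float64(0.8), 0.8), (np.float64(1.67), 3.94)]
BS [(np.float64(0.63), 0), (np.float64(3.18), 3.14), (np.float64(1.49), 1.57), (np.float64(1.4), 4.71)]
[(np.float64(0.7), 0), (np.float64(2.14), 3.14), (np.float64(1.47), 1.57), (np.float64(1.29), 4.71)]
BN [(np.float64(0.74), 0), (np.float64(6.13), 3.14), (np.float64(1.68), 1.57), (np.float64(1.23), 4.71)]
[(np.float64(0.83), 0), (np.float64(2.39), 3.14), (np.float64(1.64), 1.57), (np.float64(1.12), 4.71)]
BW [(np.float64(1.79), np.float64(1.68)), (np.float64(1.14), np.float64(4.82))]
[(np.float64(1.77), np.float64(1.68)), (np.float64(1.01), np.float64(4.82))]
```

```bash
python3 - <<'E'
from h import *
y=pick((.520,.2613),[0.],.040,.08,40)
shot("scene","a1")
E
```

```text
[(np.float64(0.43), 0.0), (np.float64(4.91), 3.14)]
pick False [0.5205 0.2615 0.0406] gap 0.0452 t 3.7
lifted gap 0.0451 F [ 0.17 -0.02 -0.48] t 4.55
```

View pics/a1.png

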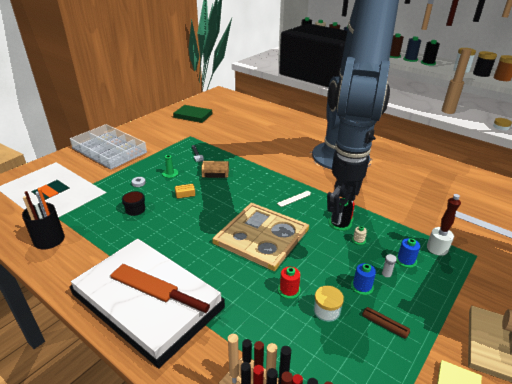

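The picture shows the black cone held upright in the jaws near (343,215). The jaw gap is 45 mm, as expected. Next I place it.

```bash
python3 - <<'E'
from h import *
place(BC,[0.],.0495,.07)
pick((.389,.2706),[.8],.037,.07,30)
place(BS,[0.],.0465,.055)
shot("scene","a2")
E
```

```text
[(np.float64(0.27), 0.0), (np.float64(3.79), 3.14)]
place True [0.498  0.0885 0.0495] exp z 0.0495 F [-1.35  0.24  6.17] gap 0.045110199087218826
t 7.8583
[(np.float64(0.26), 0.8), (np.float64(5.31), 3.94)]
pick False [0.3892 0.2708 0.0374] gap 0.0312 t 10.6167
lifted gap 0.0309 F [ 0.11 -0.09 -1.57] t 11.4833
[(np.float64(0.28), 0.0), (np.float64(2.95), 3.14)]
place True [0.5853 0.0981 0.0463] exp z 0.0465 F [-1.32 -0.66  3.25] gap 0.031246021097678836
t 15.0417
```

View pics/a2.png

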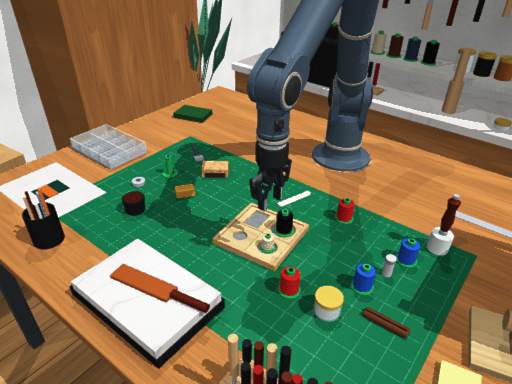

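The picture shows the cone at (285,220) and the spool at (268,242), both upright in their recesses. The needle case is next, then the wax.

```bash
python3 - <<'E'
from h import *
pick((.461,.3855),[1.4],.054,.06,30)
place(BN,[0.],.063,.045)
y=pick((.538,-.265),[np.deg2rad(53.9)],.035,.065,40)
shot("scene","a3")
shot("wrist","a3w")
E
```

```text
[(np.float64(0.69), 1.4), (np.float64(2.07), 4.54)]
pick False [0.4612 0.3857 0.0544] gap 0.0249 t 18.1
lifted gap 0.0249 F [ 0.02 -0.81 -1.26] t 18.8833
[(np.float64(0.52), 0.0), (np.float64(3.93), 3.14)]
place True [0.595  0.0106 0.0634] exp z 0.063 F [-0.69 -0.82  3.95] gap 0.02502513964334763
t 22.6917
[(np.float64(1.34), np.float64(0.94)), (np.float64(1.4), np.float64(4.08))]
pick False [ 0.5385 -0.2652  0.0355] gap 0.0352 t 25.875
lifted gap 0.0346 F [-0.07 -0.58 -1.33] t 26.75
```

View pics/a3.png

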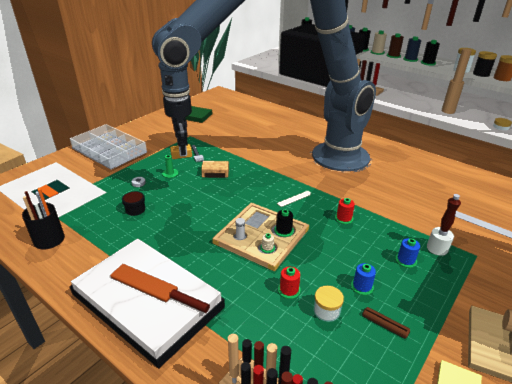

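View pics/a3w.png

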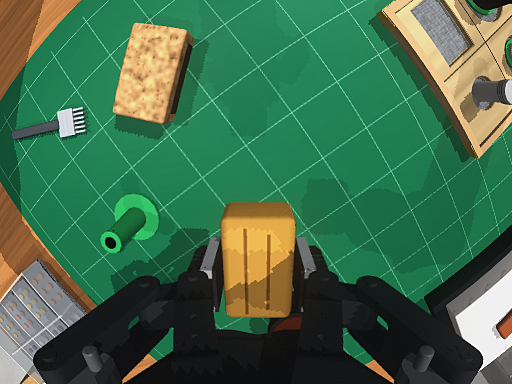

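The picture shows the needle case standing in its recess at (240,230). The wax bar is level and square between the pads at (258,260) in the wrist view, with the block and empty cone untouched. Now I place the wax.

```bash
python3 - <<'E'
from h import *
place(BW,[TY+np.pi/2],.0445,.047)
move_l([.45,-.2,.3],feed=.3)
p,d=shot("scene","a4")
cv2.imwrite("pics/a4c.png",cv2.resize(p[170:290,195:325,::-1],None,fx=5,fy=5,interpolation=cv2.INTER_CUBIC))
p,d=shot("top","a4t"); np.savez("top4.npz",p=p,d=d)
print(sense()["time_s"])
E
```

```text
[(np.float64(0.3), np.float64(1.68)), (np.float64(2.66), np.float64(4.82))]
place True [0.5076 0.0011 0.0445] exp z 0.0445 F [-0.47 -0.02  5.46] gap 0.03495883120360208
t 30.375
31.425
```

View pics/a4c.png

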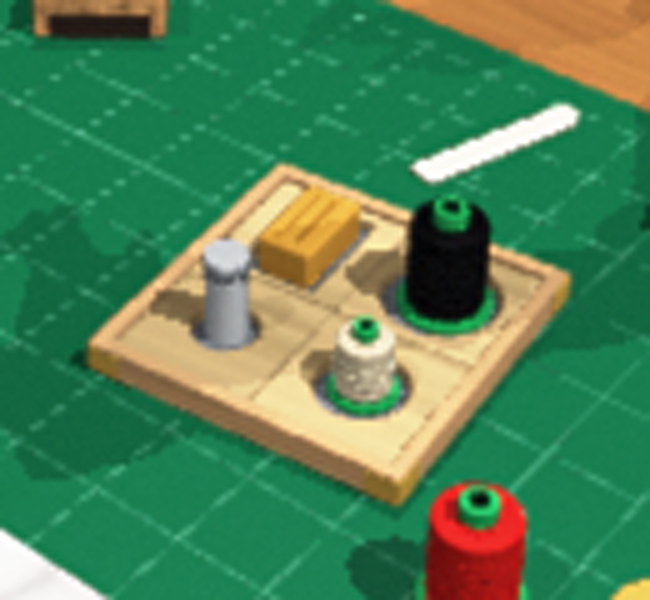

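View pics/a4t.png

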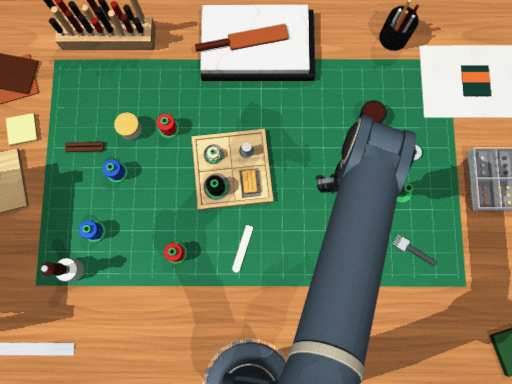

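Both views show all four items upright in their recesses. I'll check the centres and heights with numbers before handing in.

```bash
python3 - <<'E'
from h import *
f=np.load("top4.npz");p,d=f["p"],f["d"];X=cloud("top",p,d)
for nm,b,h,hh in (("cone",BC,.060,.03),("spool",BS,.040,.02),("needle",BN,.058,.02),("wax",BW,.028,.038)):
    k=X.reshape(-1,3);k=k[(np.hypot(k[:,0]-b[0],k[:,1]-b[1])<.042)&(abs(k[:,2]-h-.009)<.007)]
    m=(k.max(0)+k.min(0))/2;print(nm,len(k),"centre off mm",((k.mean(0)[:2]-b)*1e3).round(1),((m[:2]-b)*1e3).round(1),"z",np.median(k[:,2]).round(4),"exp",h+.009)
hsv=cv2.cvtColor(p,cv2.COLOR_RGB2HSV);m=((hsv[...,0]<30)&(hsv[...,1]>140)&(hsv[...,2]>120)).astype(np.uint8)[165:200,238:264]
cn=max(cv2.findContours(m,0,2)[0],key=cv2.contourArea)[:,0]+[238,165]
print(cv2.minAreaRect(np.array([ray("top",*q,.034)[:2] for q in cn],np.float32)))
finish_job()
E
```

```text
cone 208 centre off mm [-3.4  0.2] [-2.4  1.1] z 0.069 exp 0.06899999999999999
spool 101 centre off mm [-3.6 -1.4] [-1.7 -1.2] z 0.0486 exp 0.049
needle 81 centre off mm [-2.9 -1.4] [-2.4 -1.2] z 0.0667 exp 0.067
wax 315 centre off mm [1.3 0.8] [2.7 1. ] z 0.0364 exp 0.037
((0.5087274312973022, 0.0028858687728643417), (0.06090421602129936, 0.03550456091761589), 6.294199466705322)
the job is handed in; nothing more can be done
```

The cone, spool, needle case and wax bar are each in their own recess, and the job was handed in at about 31 s on the robot's clock. No verdict came back.

- **Placing:** each item was lowered until it touched the floor. Contact came within 0.5 mm of the expected height every time, and I released it there, so nothing was dropped.
- **Last checks, top camera:**

| Item | Off recess centre (limit 12 mm) | Top height against expected |
|---|---|---|
| Cone | 3.4 mm | exact |
| Spool | 3.9 mm | 0.4 mm low |
| Needle case | 3.2 mm | 0.3 mm low |
| Wax bar | 2.9 mm | 0.6 mm low |

- **Upright and level:** the cone, spool and needle case look upright and the wax bar flat in the final pictures. The bar lies along its recess, within about 0.1° of the tray's measured direction.
- **Left alone:** I never went near the block, empty cone or coloured look-alikes, and made no contact with them. The block and empty cone looked in place in the wrist view at the wax pick, with no motion near them afterwards. In the last top view the arm hid the block and part of the empty cone, so I did not measure them at the end.
- **Disagreement:** the top and scene cameras differed by up to about 4 mm on the cone's starting position, so I used the average.

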